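Punch-mark the drill spot of a bracket blank in the weighing room

TASK

Take the spring-loaded centre punch from its stand, put its point down the guide hole of the marking jig and press it straight down until the hidden spring snaps and the point strikes the bracket blank; stop pressing at the snap, do not ram the punch on into the blank. Then put the punch back in its stand, upright and fully home, let go of it, and leave the weight, the jar and the finished bracket where they are.

Things in the scene. Friction and masses are not known exactly. Their poses are not given: they have to be found in the camera images.
- punch_grip (a point): Grip centre of the centre punch, a loose upright round steel tool of 0.25 kg; z is its axis, to the cap. Knurled barrel 23 mm in diameter, from 52 mm below this point (flat end of the nose, 21 mm wide) to 28 mm above, then a cap 27 mm wide, 15 mm high. Grip it firmly (60 N or more) so that it does not slip.
- punch: The same punch; origin at the flat end of its nose, on its axis, 52 mm below punch_grip. A rod 5 mm thick sticks out of the nose, its point 60 mm below it, with a ball collar 12 mm wide centred 16 mm above the point. Pressed, the rod yields into the barrel against a spring of 2.2 N per mm, up to a hard inner stop at 7.2 mm.
- stand_seat (a point): Seat of the fixed punch stand: the ledge in its bore, on the axis, 64 mm above the table, where the nose rests. Grey block 70 x 70 x 92 mm on a thin dark plate 100 mm square. Bore from the top: 25 mm wide, 28 mm deep, 4 mm chamfer; below the ledge a 16 mm hole 64 mm deep takes the rod. Punch home: punch_grip 52 mm above here.
- jig: Fixed marking jig: dark base 160 x 90 x 6 mm, origin at the centre of its underside; along x the bracket blank, a steel strip 130 x 40 mm, runs between low rails and through an aluminium guide head 50 x 90 mm, 60 mm high, centred 30 mm towards +x, with the guide hole in its top. The dark 12 mm hole in the blank's free end is drilled already: not the spot.
- weight: Loose bystander: steel knob weight, 44 mm wide, 58 mm high, origin at its underside. Leave it alone.
- jar: Loose bystander: small white jar, 60 mm wide, 75 mm high, origin at its underside. Leave it alone.
- bracket: Loose bystander: finished angle bracket lying on the table, 60 x 30 mm, 35 mm high, origin at its underside. Leave it alone.
- guide_hole (a point): Mouth of the guide hole on its axis, in the top of the jig's guide head, 60 mm above the table: an upright hole 14 mm wide, 3 mm chamfer, in the 8 mm thick top plate. Hidden below, a sprung catch stops the ball collar with the point 24 to 44 mm under the mouth (differs each time, not measured); 6 mm under that the point meets the blank.
- blank (a joint): How far the blank is pressed into its rubber pad (m): 0.0001 per N, far below the measuring noise. Feel instead: on the catch the force climbs over about 8 mm of pressing to 11 to 16 N, then snaps, falling at once to about 3 N as the point strikes the blank. Pressed on, it climbs again by some 2 N per mm: 15 N on the blank is too much.
There are look-alikes about, which are no part of the job. What is shaped like the part that bears stand_seat but yellow is not meant. Leave any blue look-alike of the punch alone.

How it is judged (in metres and radians):
On the way:
1. standing straight, the punch is pressed down the guide hole until the spring snaps and its point strikes the blank (value of joint blank above 0.0002 m and horizontal distance between punch and guide_hole below 0.006 m and angle between punch's own z axis and vertical below 0.12 rad and z of punch in the frame of guide_hole below 0.04 m), for 0.1 s.
At the end, for the whole second after the job is handed in: The punch, having snapped and struck the blank, stands in its stand again: on the bore's axis within 4 mm, its nose within 3 mm of the ledge, upright within 0.1 rad, at rest and let go (horizontal distance between punch and stand_seat below 0.004 m and z of punch in the frame of stand_seat below 0.003 m and angle between punch's own z axis and vertical below 0.1 rad and linear speed of punch below 0.02 m/s and contact force between punch and the fingers below 0.1 N); the robot touches nothing.
It fails at once if the punch is rammed on after the snap: more than 15 N on the blank (value of joint blank above 0.0015 m).
It fails at once if the weight, the jar or the finished bracket is moved by more than 15 mm (distance of any of weight, jar, bracket from where it was at the start of the episode above 0.015 m).
It also fails if it takes over 67 s, if anything falls off the work surface, if the arm or the gripper's body presses on something with over 40 N, if the wrist force passes 120 N, or if a joint passes its speed limit or range.

ROBOT

A 7-joint arm with a two-finger parallel gripper is mounted at the origin on the work surface. World frame = base frame: x ahead of the robot, y to its left, z up, the work surface at z = 0. Lengths are in mm, angles in rad, forces in N, time in s.
With the tool pointing down it reaches from about 400 to 875 mm from the base axis. Payload 4.4 kg.
Tool frame: the origin (TCP) lies at the very end of the fingers, on their centre line; the grasp point (between the pads) lies ctrl.grip_depth behind it (ctrl.grip_depth is the distance from the TCP to the grasp point, in mm); z points along the fingers, y is the direction in which the jaws open and shut (so a half turn about z gives the same grasp; the last joint's range is limited). The gripper opens to 85 mm and grips with 20 to 120 N. Pads are 22 mm wide; open, the fingers measure 114 mm over their backs; the gripper's body (76 mm by 85 mm) begins 54 mm behind the grasp point. The pads swing forward as they close: fully open they stand 13 mm farther back than shut.
Start: joints at [1.039, 0.628, 0.038, 1.517, -0.027, 0.996, -0.02], TCP at [291.968, -580.752, 231.313] pointing down, gripper open.
Joint ranges: [-3.06, 3.06], [-0.37, 2.12], [-1.25, 1.32], [0.18, 2.47], [-1.1, 4.24], [0.23, 1.98], [-2.94, 2.94]. Speed limits (rad/s): [2.57, 2.57, 3.14, 3.14, 3.14, 3.14, 3.14].

INTERFACE

Orientations are given as [roll, pitch, yaw] about the fixed x, y, z axes, in that order (R = Rz(yaw) Ry(pitch) Rx(roll)).
In Python, from cell import ctrl gives the robot as it stands.
- The arm moves only by the tool servo_tool, never from a script. Its argument "commands" is one flat list of numbers, 5 for each row, row after row: the shift along the tool's x, y, z in units of 25 mm (1.0 is 25 mm), then the turn about the tool's z in units of 6 degrees (1.0 is 6 degrees), then the closure, from 0 (fully open) to 1 (shut). In form: [tx, ty, tz, twist, gripper, tx, ty, tz, twist, gripper, ...]. A call has 1 to 10 rows; each row is the pose to reach, as a shift and turn from the pose commanded when the call began, along the tool's axes at that moment; what a row does not reach only later rows make up. A row lasts 1/12 s, in which the tool goes at most 41.7 mm and 7.16 degrees, less where a joint would pass 70% of its speed; a pose out of reach is approached as far as the arm can. A call with a gripper value outside its range is refused whole. The fingers move at their own pace and stop on an object; the grip force is fixed at half the most. Time passes only in rows, so rows that repeat a pose let the fingers close. It gives the time, the measured TCP pose, the force and the opening at its end, in the units of the state.
- ctrl.read_state(): the state, without advancing time (a new reading comes with each control period).
- ctrl.get_image(name): name is "scene" or "top" or "wrist"; returns a dict with "img" (480x640x3 uint8, blue, green, red), "K" (3x3 intrinsics, pixels), "dist_coeffs" ([k1, k2, p1, p2, k3] as OpenCV has them; the pictures are not rectified), "T" (4x4, takes a point from camera to world coordinates). Camera axes: x right, y down, z forward; pixel columns grow to the right and rows downward; lengths in mm; the calibration is good to about 2 mm. A picture is of the moment at which its call begins. There is no depth.
- ctrl.finish_job(): hands the job in, once; it reports no verdict.
The state is a dict: "clock": time; "qpos": joint angles; "qd": joint speeds; "tau": joint torques, N m; "eef_pos": TCP position; "tool_rot": TCP orientation; "force": force on the tool from outside, world axes, zero at the start; "torque": the same for the moment, N m; "width": finger opening in mm.
Only numpy, scipy, OpenCV 4.12 (cv2) and the standard library are available. Lean on these libraries where they do the work, as an engineer would, in place of code of your own. Each camera call takes 0.05 s, during which the arm holds its last target.

## Working session

There is one attempt and no reset: what is moved stays moved. The work goes in short steps, Python scripts to look and compute and a tool call to move; the robot and the scene stay as the last step left them, time stands still between calls to the robot, and variables do not carry over. Pictures are saved under pics/ and viewed, and the job is handed in when it is done.

Besides the shell and the picture viewer there is one more tool, called after "Call:" as name(argument=value, ...) on one line, values as JSON. servo_tool: Moves the arm, as the interface text tells. Its arguments: {"type":"object","properties":{"commands":{"type":"array","items":{"type":"number"}}},"required":["commands"]}

```bash
ls; mkdir -p pics; python3 - <<'E'
from cell import ctrl
import cv2,numpy as np,pickle
print(ctrl.read_state(), ctrl.grip_depth)
d={}
for n in ["scene","top","wrist"]:
    r=ctrl.get_image(n); d[n]=r; cv2.imwrite(f"pics/{n}0.png",r["img"])
    print(n,r["K"].tolist(),r["dist_coeffs"],np.round(r["T"],3).tolist())
pickle.dump(d,open("d0.pkl","wb"))
E
```

```text
pics
{'clock': 0.0, 'qpos': array([ 1.03921418,  0.62934759,  0.03846829,  1.51837699, -0.02705675,
        0.99628654, -0.02002581]), 'qd': array([ 0.00030889, -0.00038882, -0.00045684, -0.00015577, -0.00168204,
       -0.0011042 ,  0.00150789]), 'tau': array([ 8.55784292e-04, -5.63401258e+01,  1.22627757e+00, -1.93448031e+01,
        1.09452812e-02,  1.03382368e-02, -1.60488327e-05]), 'eef_pos': array([ 291.67458747, -580.18272746,  230.38572999]), 'tool_rot': array([-3.13969243e+00, -6.72529328e-06,  4.65703938e-01]), 'force': array([-1.33663042,  0.86273536, -0.22272626]), 'torque': array([ 0.05023396,  0.01124617, -0.0196691 ]), 'width': 85.59318839174075} 18.700000000000003
scene [[539.980116892119, 0.0, 312.27574816409543], [0.0, 539.980116892119, 235.2527407874442], [0.0, 0.0, 1.0]] [-0.12182739  0.          0.          0.          0.        ] [[0.379, 0.546, -0.747, 1241.764], [0.925, -0.21, 0.316, -331.687], [0.016, -0.811, -0.584, 638.926], [0.0, 0.0, 0.0, 1.0]]
top [[585.4750377506559, 0.0, 309.995677888609], [0.0, 585.4750377506559, 244.45551275629893], [0.0, 0.0, 1.0]] [-0.1860223  0.         0.         0.         0.       ] [[-0.076, -0.977, 0.201, 323.62], [-0.997, 0.074, -0.015, -53.704], [-0.0, -0.201, -0.98, 1307.466], [0.0, 0.0, 0.0, 1.0]]
wrist [[344.7229910367956, 0.0, 327.85421256928163], [0.0, 344.7229910367956, 239.78609890053113], [0.0, 0.0, 1.0]] [0.0111502 0.        0.        0.        0.       ] [[0.45, -0.855, -0.259, 357.928], [-0.893, -0.431, -0.129, -547.841], [-0.002, 0.289, -0.957, 373.546], [0.0, 0.0, 0.0, 1.0]]
```

View pics/scene0.png

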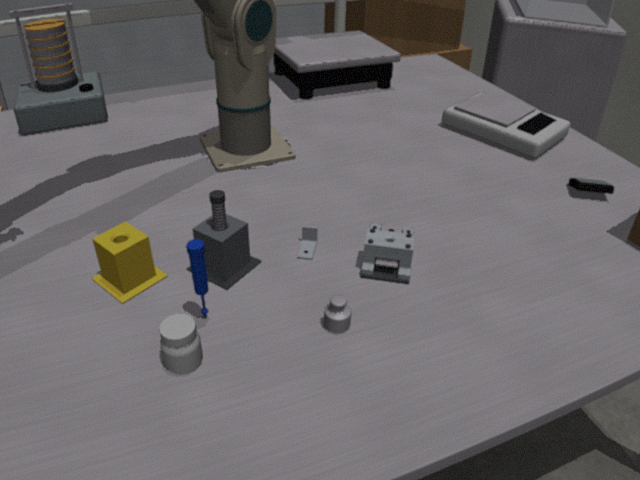

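View pics/top0.png

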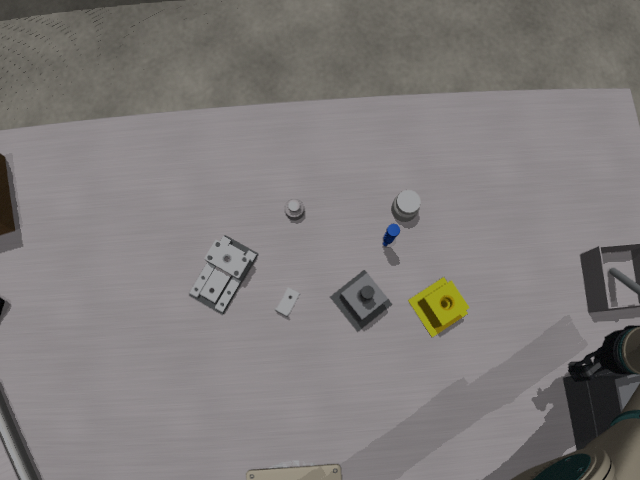

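View pics/wrist0.png

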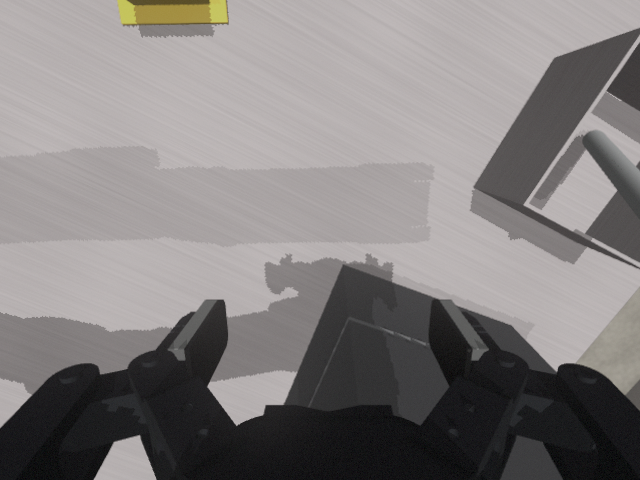

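The scene picture shows the grey stand with the grey punch at about (218,215), the yellow stand at (125,260), the blue punch at (198,270), and the jig at (388,250). In the top picture they are at (365,295), (440,305), (391,235) and (225,272). Next I'll take close crops to check the choice.

```bash
python3 - <<'E'
import cv2,pickle,numpy as np
d=pickle.load(open("d0.pkl","rb"))
t=d["top"]["img"];s=d["scene"]["img"]
a=cv2.resize(t[220:320,180:300],None,fx=5,fy=5,interpolation=cv2.INTER_CUBIC)
cv2.imwrite("pics/c1.png",a)
a=cv2.resize(t[260:340,320:400],None,fx=5,fy=5,interpolation=cv2.INTER_CUBIC)
b=cv2.resize(s[180:290,180:260],None,fx=5,fy=5,interpolation=cv2.INTER_CUBIC)[:400*1+150]
h=max(a.shape[0],b.shape[0]);P=lambda x:np.pad(x,((0,h-x.shape[0]),(0,0),(0,0)))
cv2.imwrite("pics/c2.png",np.hstack([P(a),P(b)]))
E
cat > h.py <<'E'
import cv2,numpy as np
def ray(r,uv):
    p=cv2.undistortPoints(np.array(uv,float).reshape(-1,1,2),r["K"],r["dist_coeffs"])[:,0]
    R=r["T"][:3,:3];return r["T"][:3,3],(np.c_[p,np.ones(len(p))]@R.T)
def plane(r,uv,z):
    o,v=ray(r,uv);return o+v*((z-o[2])/v[:,2])[:,None]
def proj(r,P):
    T=np.linalg.inv(r["T"]);rv=cv2.Rodrigues(T[:3,:3])[0]
    return cv2.projectPoints(np.array(P,float).reshape(-1,1,3),rv,T[:3,3],r["K"],r["dist_coeffs"])[0][:,0]
def tri(rs,uvs):
    A=0;b=0
    for r,uv in zip(rs,uvs):
        o,v=ray(r,[uv]);v=v[0]/np.linalg.norm(v[0]);M=np.eye(3)-np.outer(v,v);A=A+M;b=b+M@o
    x=np.linalg.solve(A,b);return x
E
```

```text
(no output)
```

View pics/c1.png

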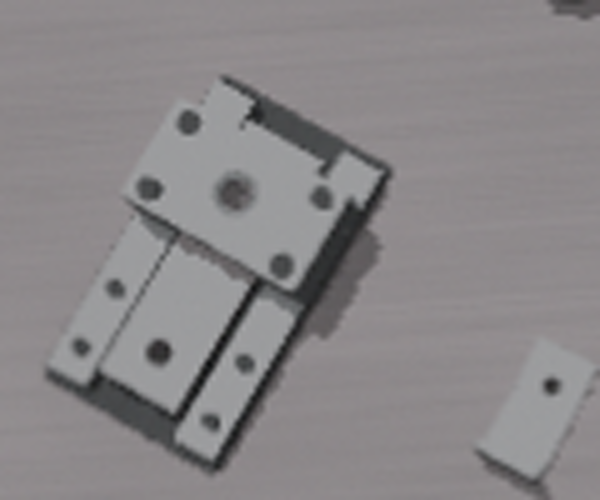

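View pics/c2.png

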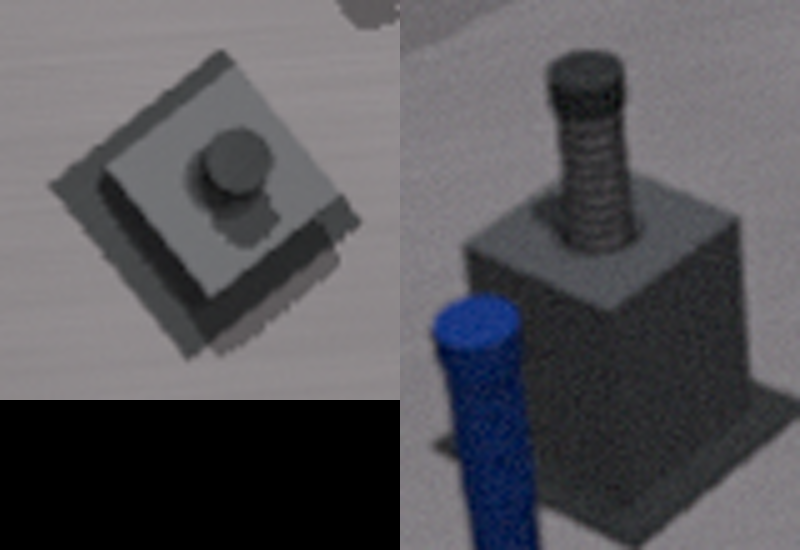

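The grey punch stands in the grey stand: cap at top pixel (367,292). The guide hole is the chamfered one at the centre of the head's top, at top pixel (226.6,258). The four corner screws and the hole in the blank's free end at (211,290) are not it. The blue punch and yellow stand are excluded by description.

```bash
python3 - <<'E'
import pickle,numpy as np
from h import *
np.set_printoptions(precision=1,suppress=True)
d=pickle.load(open("d0.pkl","rb"));t=d["top"];s=d["scene"]
c=lambda pts,u0,v0:[((x+.5)/5-.5+u0,(y+.5)/5-.5+v0) for x,y in pts]
print("hole",plane(t,c([(235,192)],180,220),60))
q=plane(t,c([(187,100),(345,185),(293,292),(123,198)],180,220),60);print("head corners",q,np.linalg.norm(np.diff(np.r_[q,q[:1]],axis=0),axis=1),q.mean(0))
b=plane(t,c([(222,76),(391,172),(215,473),(45,373)],180,220),6);print("base",b,np.linalg.norm(np.diff(np.r_[b,b[:1]],axis=0),axis=1),b.mean(0))
k=plane(t,c([(238,161)],320,260),159);print("cap",k)
q=plane(t,c([(236,66),(346,193),(208,298),(104,168)],320,260),92);print("stand top",q,np.linalg.norm(np.diff(np.r_[q,q[:1]],axis=0),axis=1),q.mean(0))
capS=c([(585-400,72)],180,180); print("cap tri",tri([t,s],[c([(238,161)],320,260)[0],capS[0]]))
print("scene cap plane",plane(s,capS,159))
# others
for n,uv,z in [("weight",(294,209),50),("jar",(407,204),75),("bracket",(288,302),3),("blue cap",(392,231),159),("yel",(440,305),92)]: print(n,plane(t,[uv],z))
E
```

```text
hole [[563.2 110.4  60. ]]
head corners [[605.7 129.6  60. ]
 [562.7  62.3  60. ]
 [517.5  87.4  60. ]
 [564.2 159.6  60. ]] [79.8 51.7 86.  51.2] [562.5 109.7  60. ]
base [[627.9 120.9   6. ]
 [577.5  46.1   6. ]
 [446.9 133.    6. ]
 [497.2 207.8   6. ]] [ 90.2 156.8  90.2 156.9] [537.4 127.    6. ]
cap [[ 455.4 -176.6  159. ]]
stand top [[ 503.1 -186.6   92. ]
 [ 446.  -227.7   92. ]
 [ 407.  -166.    92. ]
 [ 464.5 -127.5   92. ]] [70.3 73.  69.2 70.6] [ 455.2 -177.    92. ]
cap tri [ 455.5 -177.4  157. ]
scene cap plane [[ 458.5 -178.6  159. ]]
weight [[664.4 -43.4  50. ]]
jar [[ 650.6 -291.4   75. ]]
bracket [[464.  -14.5   3. ]]
blue cap [[ 574.3 -238.4  159. ]]
yel [[ 422.9 -334.3   92. ]]
```

```bash
cat > st.py <<'E'
from cell import ctrl
import numpy as np,sys
from scipy.spatial.transform import Rotation as R
np.set_printoptions(precision=2,suppress=True)
def rel(goal):
    s=ctrl.read_state();M=R.from_euler('xyz',s["tool_rot"]).as_matrix()
    return M.T@(np.array(goal)-s["eef_pos"])/25
if __name__=="__main__":
    s=ctrl.read_state()
    print(s["clock"],s["eef_pos"],s["tool_rot"],"F",s["force"],"w",s["width"])
    if len(sys.argv)>3: print("rel units",rel([float(a) for a in sys.argv[1:4]]))
E
python3 st.py 455.4 -177 230
```

```text
0.15 [ 291.75 -580.31  230.58] [-3.14 -0.    0.47] F [ 0.86  0.35 -0.23] w 85.4172736243377
rel units [ 13.09 -11.47   0.04]
```

Call:
servo_tool(commands=[13.1,-11.46,0,0,0,13.1,-11.46,0,0,0,13.1,-11.46,0,0,0,13.1,-11.46,0,0,0,13.1,-11.46,0,0,0,13.1,-11.46,0,0,0,13.1,-11.46,0,0,0,13.1,-11.46,0,0,0,13.1,-11.46,0,0,0,13.1,-11.46,0,0,0])

```text
clock: 0.98
eef_pos: [449.2, -192.8, 231.3]
tool_rot: [-3.142, 0.0, 0.466]
force: [0.2, -1.5, 0.0]
width: 85.0
```

Call:
servo_tool(commands=[0,0,0,0,0,0,0,0,0,0,0,0,0,0,0])

```text
clock: 1.23
eef_pos: [448.7, -195.2, 231.3]
tool_rot: [3.141, 0.001, 0.466]
force: [-0.4, -0.5, 0.5]
width: 85.5
```

```bash
python3 st.py 455.4 -177 100; python3 - <<'E'
from cell import ctrl
import cv2,pickle
from h import *
r=ctrl.get_image("wrist");pickle.dump(r,open("w1.pkl","wb"))
i=r["img"].copy()
for p in proj(r,[[455.4,-177,159],[455.4,-177,92]]): cv2.circle(i,tuple(int(v) for v in p),3,(0,0,255),-1); print(p)
cv2.imwrite("pics/w1.png",i)
E
```

```text
1.2333 [ 448.71 -195.2   231.26] [3.14 0.   0.47] F [-0.35 -0.53  0.47] w 85.50003510351456
rel units [ 0.57 -0.53  5.25]
[306.44958121 231.53347965]
[311.18686806 210.07137965]
```

View pics/w1.png

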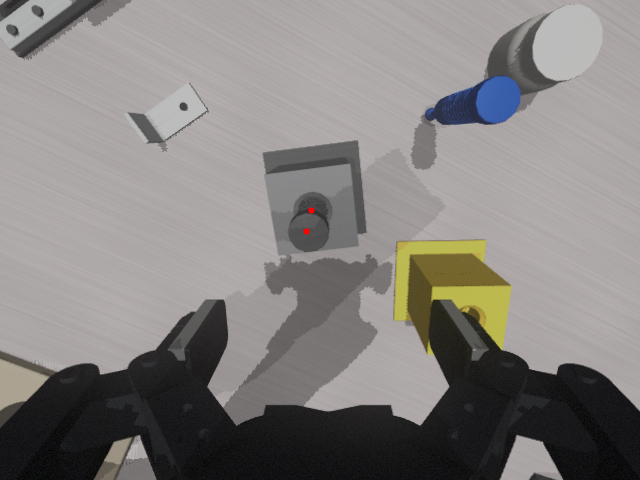

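The wrist view shows the grey cap at (308,231). My projected point is at (306,231), which is about 1 mm off, so I go down.

Call:
servo_tool(commands=[0.57,-0.53,0,0,0,0.57,-0.53,0,0,0,0.57,-0.53,1,0,0,0.57,-0.53,2,0,0,0.57,-0.53,3,0,0,0.57,-0.53,4,0,0,0.57,-0.53,4.6,0,0,0.57,-0.53,5.25,0,0,0.57,-0.53,5.25,0,0,0.57,-0.53,5.25,0,0])

```text
clock: 2.12
eef_pos: [454.7, -178.0, 99.6]
tool_rot: [-3.141, 0.002, 0.463]
force: [-0.3, 0.8, 0.4]
width: 85.3
```

```bash
python3 st.py 455.4 -177 100; python3 - <<'E'
from cell import ctrl
import cv2,pickle
r=ctrl.get_image("wrist");
cv2.imwrite("pics/w2.png",r["img"])
E
```

```text
2.1167 [ 454.65 -177.96   99.59] [-3.14  0.    0.46] F [-0.31  0.79  0.41] w 85.27474109332833
rel units [ 0.04 -0.02 -0.02]
```

View pics/w2.png

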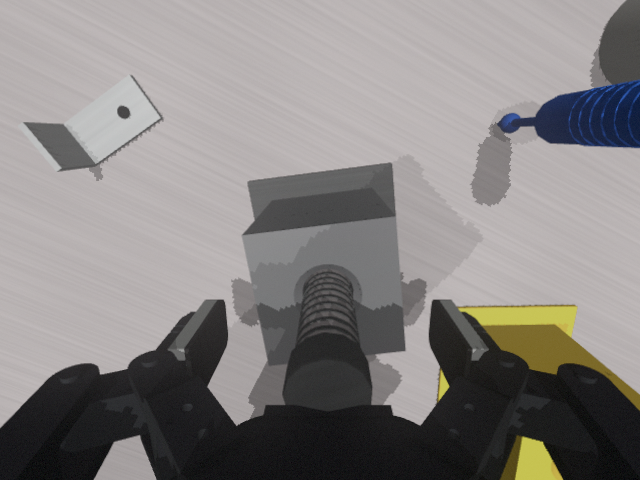

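The punch sits midway between the jaws (x≈328, pads at 226 and 430). Now I close.

Call:
servo_tool(commands=[0,0,0,0,0.5,0,0,0,0,1,0,0,0,0,1,0,0,0,0,1,0,0,0,0,1,0,0,0,0,1,0,0,0,0,1,0,0,0,0,1])

```text
clock: 2.83
eef_pos: [456.1, -176.7, 100.5]
tool_rot: [3.141, -0.001, 0.466]
force: [-0.3, 0.1, 5.8]
width: 21.9
```

```bash
python3 st.py 455.4 -177 100; python3 - <<'E'
from cell import ctrl
import cv2,pickle
r=ctrl.get_image("wrist");
cv2.imwrite("pics/w3.png",r["img"])
E
```

```text
2.8333 [ 456.09 -176.72  100.54] [ 3.14 -0.    0.47] F [-0.27  0.06  5.8 ] w 21.902170990718417
rel units [-0.03 -0.    0.02]
```

View pics/w3.png

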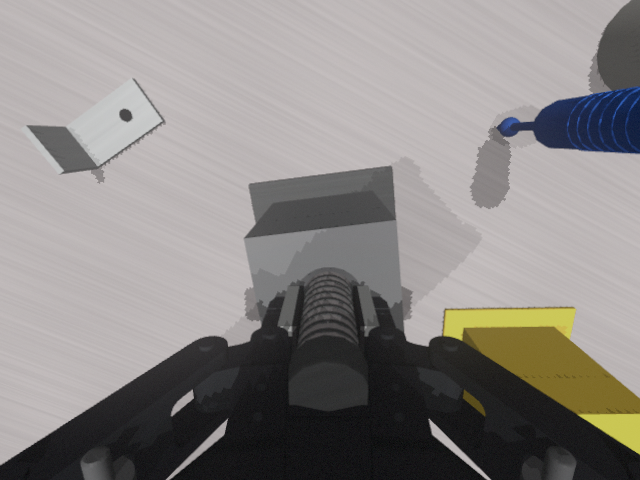

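Call:
servo_tool(commands=[0,0,-0.2,0,1,0,0,-0.6,0,1,0,0,-1.2,0,1,0,0,-1.8,0,1,0,0,-2.4,0,1,0,0,-3,0,1,0,0,-3.6,0,1,0,0,-4.2,0,1,0,0,-4.4,0,1,0,0,-4.4,0,1])

```text
clock: 3.72
eef_pos: [456.3, -176.7, 211.5]
tool_rot: [3.14, -0.002, 0.466]
force: [-0.5, -0.1, -2.9]
width: 22.1
```

Call:
servo_tool(commands=[0,0,0,0,1,0,0,0,0,1])

```text
clock: 3.88
eef_pos: [454.9, -176.2, 209.3]
tool_rot: [-3.14, 0.001, 0.466]
force: [0.2, -0.1, -2.5]
width: 21.7
```

```bash
python3 st.py 563.0 110.2 210; python3 - <<'E'
from cell import ctrl
import cv2,pickle
r=ctrl.get_image("wrist");
cv2.imwrite("pics/w4.png",r["img"])
E
```

```text
3.8833 [ 454.95 -176.23  209.29] [-3.14  0.    0.47] F [ 0.15 -0.1  -2.54] w 21.72766892903426
rel units [ 9.01 -8.29 -0.03]
```

View pics/w4.png

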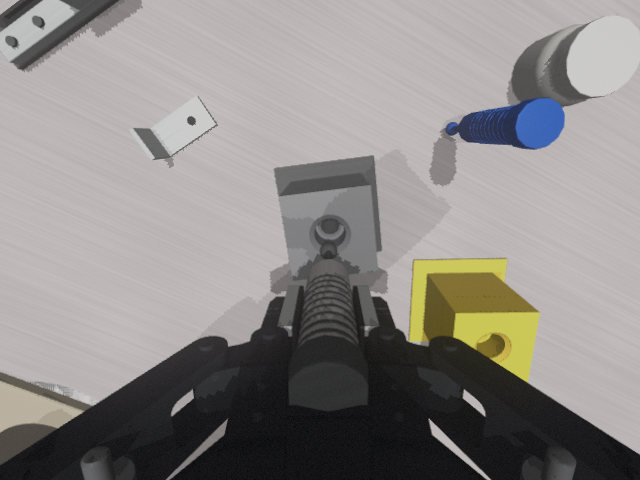

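The picture shows the punch held straight, with the tip and collar at (328,250) over the bore at (328,232) in the grey stand. Next I carry it to the jig.

Call:
servo_tool(commands=[0.5,-0.46,0,0,1,1.5,-1.38,0,0,1,2.6,-2.4,0,0,1,3.8,-3.5,0,0,1,5,-4.61,0,0,1,6.2,-5.72,0,0,1,7.4,-6.82,0,0,1,8.4,-7.75,0,0,1,9,-8.3,0,0,1,9,-8.3,0,0,1])

```text
clock: 4.77
eef_pos: [564.2, 117.2, 208.8]
tool_rot: [-3.138, -0.002, 0.474]
force: [0.0, -0.2, -2.3]
width: 22.0
```

Call:
servo_tool(commands=[0,0,0,0,1,0,0,0,0,1,0,0,0,0,1])

```text
clock: 5.02
eef_pos: [563.0, 108.0, 209.5]
tool_rot: [3.141, 0.002, 0.464]
force: [-1.2, -0.2, -0.5]
width: 22.4
```

```bash
python3 st.py 563.0 110.2 210; python3 - <<'E'
from cell import ctrl
import cv2,pickle
d={}
for n in ["wrist","scene","top"]:
    r=ctrl.get_image(n);d[n]=r
    cv2.imwrite(f"pics/{n}5.png",r["img"])
pickle.dump(d,open("d5.pkl","wb"))
s=d["scene"]["img"][100:300,300:500]
cv2.imwrite("pics/scene5c.png",cv2.resize(s,None,fx=3,fy=3,interpolation=cv2.INTER_CUBIC))
E
```

```text
5.0167 [562.99 108.03 209.51] [3.14 0.   0.46] F [-1.18 -0.17 -0.54] w 22.396548473985213
rel units [ 0.04 -0.08 -0.02]
```

View pics/wrist5.png

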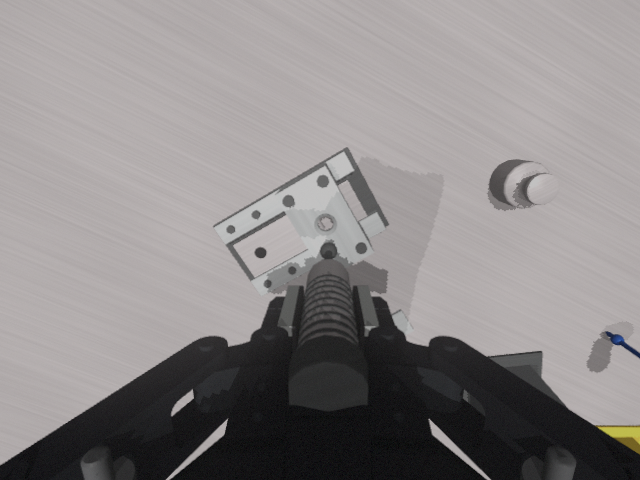

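View pics/scene5c.png

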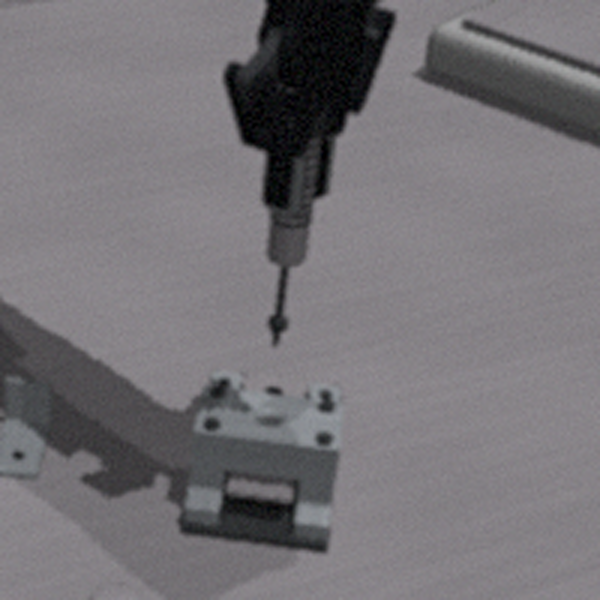

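```bash
python3 - <<'E'
import cv2,pickle,numpy as np
a=cv2.imread("pics/w4.png")[195:275,280:380];b=cv2.imread("pics/wrist5.png")[195:275,280:380]
cv2.imwrite("pics/cmp.png",np.vstack([cv2.resize(x,(700,280*2),interpolation=cv2.INTER_CUBIC)[:300] if 0 else cv2.resize(x,None,fx=3.7,fy=3.7,interpolation=cv2.INTER_CUBIC) for x in (a,b)]))
from st import *
print(ctrl.read_state()["eef_pos"])
E
```

```text
[563.4  108.54 210.06]
```

View pics/cmp.png

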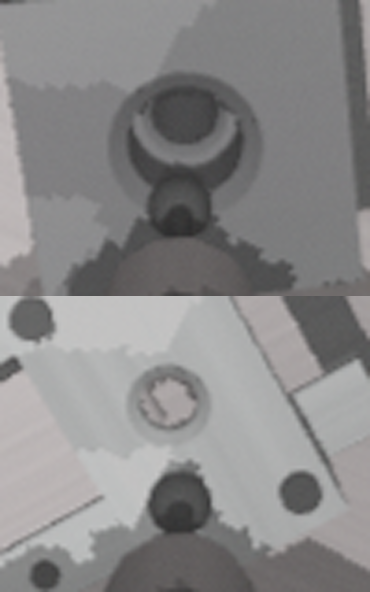

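```bash
python3 - <<'E'
import pickle
from h import *
d=pickle.load(open("d5.pkl","rb"));r=d["wrist"]
t=np.array([563.1,108.3])
A=plane(r,[(329.6,234.6)],92)[0,:2];B=plane(r,[(325.3,223.5)],60)[0,:2]
c,s=np.cos(.466),np.sin(.466);X=np.array([c,s]);Y=np.array([s,-c])
print(A,B); 
for P in(A,B): print((P-t)@X,(P-t)@Y)
# punch tip pixel vs held axis
print(proj(r,[[*A,114+0],[*A,130]]))
E
```

```text
[563.01605757 105.70544158] [562.20152413 109.30345863]
-1.2407695212268008 2.280190934702881
-0.35180338955063567 -1.3001624824458533
[[329.76879762 242.99697333]
 [329.91060175 250.05019216]]
```

Call:
servo_tool(commands=[0.04,-0.1,0,0,1,0.04,-0.1,0.4,0,1,0.04,-0.1,1.0,0,1,0.04,-0.1,1.5,0,1,0.04,-0.1,1.7,0,1,0.04,-0.1,1.7,0,1,0.04,-0.1,1.7,0,1,0.04,-0.1,1.7,0,1])

```text
clock: 5.83
eef_pos: [563.9, 112.7, 168.1]
tool_rot: [3.141, -0.001, 0.466]
force: [-0.1, 0.4, -2.1]
width: 22.0
```

```bash
python3 st.py 563.0 110.2 167; python3 - <<'E'
from cell import ctrl
import cv2,pickle
d={}
for n in ["wrist","scene","top"]:
    r=ctrl.get_image(n);d[n]=r
pickle.dump(d,open("d6.pkl","wb"))
z=lambda s,f:cv2.resize(s,None,fx=f,fy=f,interpolation=cv2.INTER_CUBIC)
cv2.imwrite("pics/w6c.png",z(d["wrist"]["img"][180:280,260:400],5))
cv2.imwrite("pics/s6c.png",z(d["scene"]["img"][180:290,340:440],5))
E
python3 st.py
```

```text
5.8333 [563.86 112.72 168.09] [ 3.14 -0.    0.47] F [-0.06  0.39 -2.07] w 21.980840168808047
rel units [-0.08  0.07  0.04]
5.9833 [563.84 112.69 168.28] [ 3.14 -0.    0.47] F [ 0.03  0.82 -2.01] w 22.084061617261895
```

View pics/w6c.png

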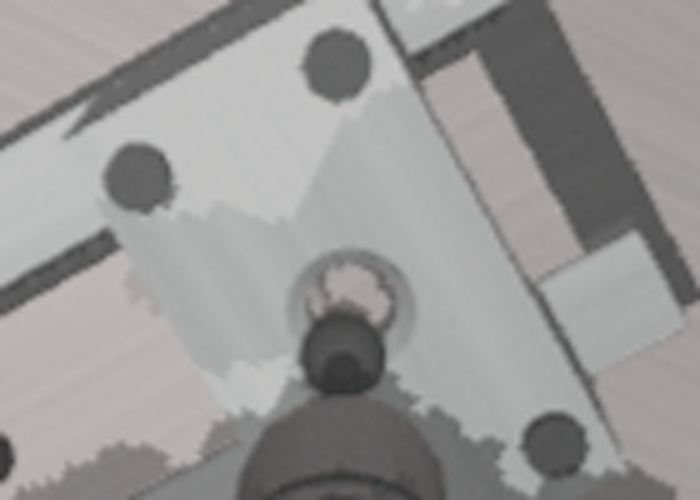

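View pics/s6c.png

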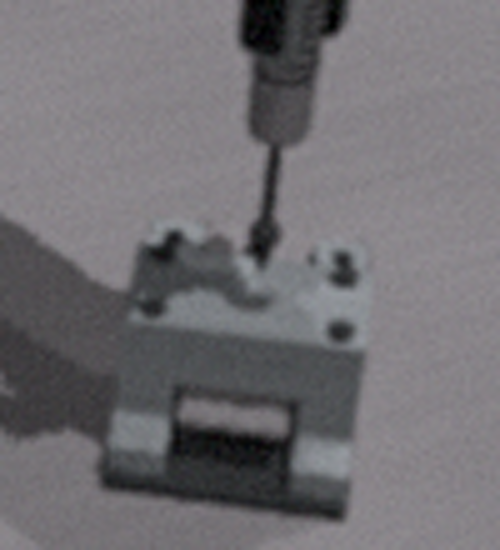

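```bash
python3 - <<'E'
import pickle
from h import *
d=pickle.load(open("d6.pkl","rb"));r=d["wrist"]
t=np.array([563.4,112.3])
c,s=np.cos(.466),np.sin(.466);X=np.array([c,s]);Y=np.array([s,-c])
k=lambda x,y:((x+.5)/5-.5+260,(y+.5)/5-.5+180)
for n,p,z in [("hole",k(351,311),60),("tip",k(344,374),72),("tip70",k(344,374),70),("collar",k(343,354),88),("collar86",k(343,354),86)]:
    P=plane(r,[p],z)[0,:2];print(n,P,(P-t)@X,(P-t)@Y)
# top & scene checks: tip in scene
S=d["scene"];k2=lambda x,y:((x+.5)/5-.5+340,(y+.5)/5-.5+180)
print("scene hole",plane(S,[k2(258,285)],60),"tip",plane(S,[k2(262,262)],72),"coll",plane(S,[k2(263,238)],88))
E
```

```text
hole [561.57276618 109.13016078] -3.0566615455707544 2.010841689887661
tip [555.73396699 107.40944749] -9.046030020501204 0.9246117382463237
tip70 [555.11468656 107.09301857] -9.74145494701111 0.9290478404607994
collar [563.20598569 111.36248142] -0.5945695552767757 0.7503796912668577
collar86 [562.60926132 111.05878825] -1.2641211366186607 0.7535728310250986
scene hole [[557.43707626 115.46014737  60.        ]] tip [[559.5261224  114.58437242  72.        ]] coll [[565.79723154 109.64103284  88.        ]]
```

The wrist crop shows the collar at crop pixel (343,354) and the hole centred at (351,311). Worked out, the punch needs about −2 mm along tool x and +1.4 mm along tool y. TCP readings against the top-view hole position agree.

Call:
servo_tool(commands=[-0.08,0.06,0,0,1,-0.08,0.06,0,0,1,-0.08,0.06,0,0,1,-0.08,0.06,0,0,1])

```text
clock: 6.32
eef_pos: [562.3, 110.3, 167.7]
tool_rot: [3.142, -0.0, 0.466]
force: [-0.0, 0.9, -3.4]
width: 21.7
```

```bash
python3 - <<'E'
from cell import ctrl
import cv2,pickle
from st import *
P=[];d={}
for i in range(4):
    r=ctrl.get_image("wrist");P.append(ctrl.read_state()["eef_pos"])
print(np.array(P))
d["wrist"]=r;d["top"]=ctrl.get_image("top")
pickle.dump(d,open("d7.pkl","wb"))
z=lambda s,f:cv2.resize(s,None,fx=f,fy=f,interpolation=cv2.INTER_CUBIC)
cv2.imwrite("pics/w7c.png",z(r["img"][200:280,280:380],7))
E

```

```text
[[562.27 110.34 167.67]
 [562.3  110.37 167.65]
 [562.26 110.4  167.62]
 [562.24 110.4  167.58]]
```

View pics/w7c.png

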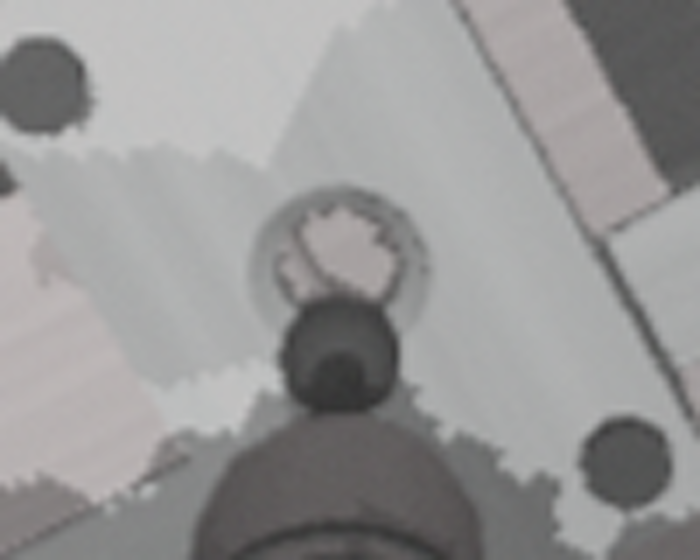

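```bash
python3 - <<'E'
import pickle
from h import *
d=pickle.load(open("d7.pkl","rb"));r=d["wrist"]
t=np.array([562.3,110.4])
c,s=np.cos(.466),np.sin(.466);X=np.array([c,s]);Y=np.array([s,-c])
k=lambda x,y:((x+.5)/7-.5+280,(y+.5)/7-.5+200)
for n,p,z in [("hole",k(341,277),60),("collar",k(340,354),87.6)]:
    P=plane(r,[p],z)[0,:2];print(n,P,(P-t)@X,(P-t)@Y)
E
```

```text
hole [561.33596933 108.85550075] -1.555207514888751 0.9466586715431303
collar [561.67425674 109.17669825] -1.1086714824487154 0.8117076782833127
```

The collar is within about 0.5 mm of the hole axis (crop pixels (340,354) and (341,277)). Now down into the hole.

Call:
servo_tool(commands=[0,0,0.3,0,1,0,0,0.6,0,1,0,0,0.8,0,1,0,0,0.95,0,1,0,0,1.1,0,1,0,0,1.2,0,1,0,0,1.3,0,1,0,0,1.3,0,1])

```text
clock: 7.23
eef_pos: [562.0, 110.3, 134.6]
tool_rot: [-3.141, 0.001, 0.466]
force: [-0.7, 0.5, -2.2]
width: 22.0
```

```bash
python3 - <<'E'
from cell import ctrl
import cv2
from st import *
r=ctrl.get_image("wrist");s=ctrl.read_state();print(s["eef_pos"],s["force"],s["torque"])
z=lambda s,f:cv2.resize(s,None,fx=f,fy=f,interpolation=cv2.INTER_CUBIC)
cv2.imwrite("pics/w8c.png",z(r["img"][180:280,260:400],5))
E

```

```text
[562.12 110.33 134.87] [-0.02  0.42 -1.51] [ 0.01  0.03 -0.03]
```

View pics/w8c.png

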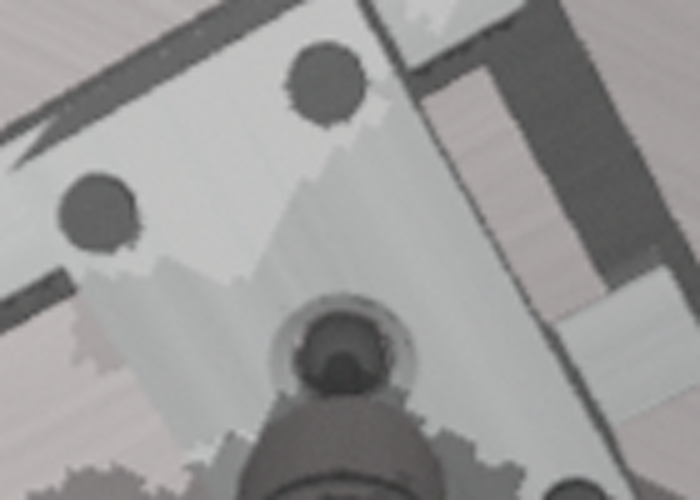

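Call:
servo_tool(commands=[0,0,0.08,0,1,0,0,0.08,0,1,0,0,0.08,0,1])

```text
clock: 7.53
eef_pos: [562.3, 110.4, 133.2]
tool_rot: [3.142, -0.0, 0.466]
force: [0.1, 0.1, -2.1]
width: 22.3
```

Call:
servo_tool(commands=[0,0,0.08,0,1,0,0,0.08,0,1,0,0,0.08,0,1])

```text
clock: 7.78
eef_pos: [562.1, 110.3, 131.0]
tool_rot: [-3.142, 0.0, 0.466]
force: [-0.4, 0.3, -2.2]
width: 22.2
```

Call:
servo_tool(commands=[0,0,0.08,0,1,0,0,0.08,0,1,0,0,0.08,0,1])

```text
clock: 8.03
eef_pos: [562.5, 110.4, 129.1]
tool_rot: [3.141, -0.0, 0.466]
force: [0.2, -0.1, -0.7]
width: 22.0
```

Call:
servo_tool(commands=[0,0,0.06,0,1,0,0,0.06,0,1,0,0,0.06,0,1])

```text
clock: 8.28
eef_pos: [562.5, 110.4, 127.8]
tool_rot: [3.141, -0.001, 0.466]
force: [0.5, 0.2, 2.1]
width: 21.6
```

Call:
servo_tool(commands=[0,0,0.06,0,1,0,0,0.06,0,1,0,0,0.06,0,1])

```text
clock: 8.53
eef_pos: [562.6, 110.4, 126.4]
tool_rot: [3.141, -0.001, 0.466]
force: [-0.7, -0.6, 3.5]
width: 22.1
```

Contact with the catch started at TCP z≈129.5. The snap should come near z≈121, so I go on in small steps.

Call:
servo_tool(commands=[0,0,0.06,0,1,0,0,0.06,0,1,0,0,0.06,0,1])

```text
clock: 8.78
eef_pos: [562.6, 110.4, 125.0]
tool_rot: [3.141, -0.001, 0.466]
force: [-1.3, -0.1, 5.7]
width: 22.1
```

Call:
servo_tool(commands=[0,0,0.05,0,1,0,0,0.05,0,1,0,0,0.05,0,1])

```text
clock: 9.03
eef_pos: [562.6, 110.5, 124.0]
tool_rot: [3.141, -0.001, 0.466]
force: [-0.7, 0.1, 8.1]
width: 21.9
```

Call:
servo_tool(commands=[0,0,0.04,0,1,0,0,0.04,0,1,0,0,0.04,0,1])

```text
clock: 9.28
eef_pos: [562.7, 110.5, 123.2]
tool_rot: [3.141, -0.001, 0.466]
force: [-1.0, -0.3, 9.9]
width: 21.9
```

Call:
servo_tool(commands=[0,0,0.04,0,1,0,0,0.04,0,1,0,0,0.04,0,1])

```text
clock: 9.53
eef_pos: [562.7, 110.4, 122.4]
tool_rot: [3.141, -0.001, 0.466]
force: [-1.6, -0.1, 10.1]
width: 22.0
```

Call:
servo_tool(commands=[0,0,0.04,0,1,0,0,0.04,0,1,0,0,0.04,0,1])

```text
clock: 9.78
eef_pos: [562.8, 110.4, 121.6]
tool_rot: [3.141, -0.002, 0.466]
force: [-2.4, -0.2, 12.2]
width: 21.8
```

Call:
servo_tool(commands=[0,0,0.04,0,1,0,0,0.04,0,1,0,0,0.04,0,1])

```text
clock: 10.03
eef_pos: [562.7, 110.2, 119.4]
tool_rot: [3.141, -0.001, 0.466]
force: [0.8, -0.6, 2.5]
width: 21.9
```

It snapped: the force fell from 12.2 to 2.5, with a no-load reading of about −2.2. I stop pressing and hold briefly to confirm the contact.

Call:
servo_tool(commands=[0,0,0,0,1,0,0,0,0,1,0,0,0,0,1])

```text
clock: 10.28
eef_pos: [562.7, 110.2, 119.3]
tool_rot: [3.141, -0.001, 0.466]
force: [1.2, -0.1, 2.7]
width: 22.1
```

Call:
servo_tool(commands=[0,0,0,0,1,0,0,0,0,1])

```text
clock: 10.45
eef_pos: [562.6, 110.3, 119.4]
tool_rot: [3.141, -0.001, 0.466]
force: [0.8, -0.7, 1.6]
width: 22.1
```

Call:
servo_tool(commands=[0,0,0.02,0,1,0,0,0.02,0,1,0,0,0.02,0,1])

```text
clock: 10.7
eef_pos: [562.6, 110.3, 119.0]
tool_rot: [3.141, -0.001, 0.466]
force: [1.7, -1.4, 1.9]
width: 21.9
```

The load holds at about 4–5 N, well under 15. Now I withdraw.

Call:
servo_tool(commands=[0,0,-0.1,0,1,0,0,-0.25,0,1,0,0,-0.4,0,1,0,0,-0.6,0,1,0,0,-0.8,0,1,0,0,-1.0,0,1,0,0,-1.2,0,1,0,0,-1.2,0,1])

```text
clock: 11.37
eef_pos: [562.1, 110.5, 149.9]
tool_rot: [-3.141, -0.0, 0.466]
force: [-0.0, -0.4, -2.4]
width: 22.1
```

Call:
servo_tool(commands=[0,0,-0.4,0,1,0,0,-0.9,0,1,0,0,-1.5,0,1,0,0,-2.0,0,1,0,0,-2.4,0,1,0,0,-2.44,0,1,0,0,-2.44,0,1,0,0,-2.44,0,1])

```text
clock: 12.03
eef_pos: [561.7, 110.3, 209.3]
tool_rot: [-3.141, 0.001, 0.466]
force: [-0.2, 0.2, -2.7]
width: 22.3
```

```bash
python3 - <<'E'
from cell import ctrl
import cv2
from st import *
r=ctrl.get_image("wrist");r=ctrl.get_image("wrist");s=ctrl.read_state();print(s["eef_pos"],s["force"],s["torque"])
print(rel([455.5,-176.8,210]))
cv2.imwrite("pics/w9.png",r["img"])
E

```

```text
[561.54 110.18 208.96] [ 0.17  0.89 -2.44] [0.02 0.   0.06]
[-8.95  8.35 -0.03]
```

View pics/w9.png

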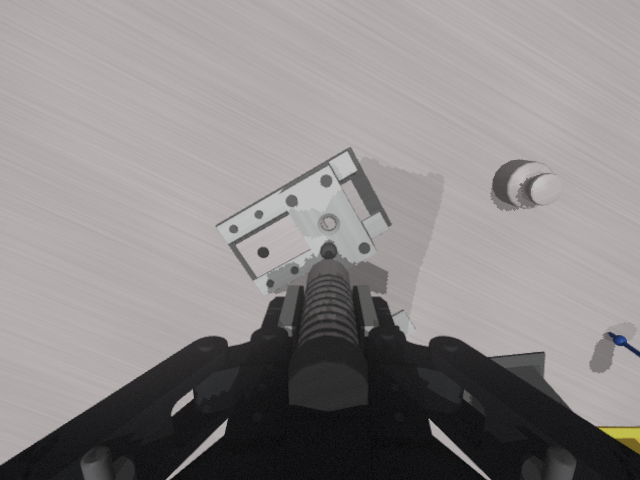

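The picture shows the punch unchanged in the grip, with the collar at (328,250), so it did not slip. I carry it back over the stand.

Call:
servo_tool(commands=[-0.5,0.47,0,0,1,-1.5,1.4,0,0,1,-2.6,2.43,0,0,1,-3.8,3.55,0,0,1,-5,4.66,0,0,1,-6.2,5.78,0,0,1,-7.4,6.9,0,0,1,-8.4,7.84,0,0,1,-8.95,8.35,0,0,1,-8.95,8.35,0,0,1])

```text
clock: 12.97
eef_pos: [453.2, -182.2, 209.3]
tool_rot: [3.14, 0.003, 0.457]
force: [0.5, 0.8, -2.3]
width: 21.7
```

Call:
servo_tool(commands=[0,0,0,0,1,0,0,0,0,1,0,0,0,0,1,0,0,0,0,1,0,0,0,0,1,0,0,0,0,1])

```text
clock: 13.47
eef_pos: [456.3, -175.9, 209.8]
tool_rot: [-3.141, -0.0, 0.467]
force: [-0.0, 0.5, -1.7]
width: 22.1
```

```bash
python3 - <<'E'
from cell import ctrl
import cv2
from st import *
r=ctrl.get_image("wrist");s=ctrl.read_state();print(s["eef_pos"],s["force"])
print(rel([455.5,-176.8,210]))
z=lambda s,f:cv2.resize(s,None,fx=f,fy=f,interpolation=cv2.INTER_CUBIC)
a=cv2.imread("pics/w4.png")
cv2.imwrite("pics/w10c.png",np.vstack([z(x[195:275,280:380],3.7) for x in(a,r["img"])]))
E

```

```text
[ 456.29 -176.12  209.81] [-0.77 -0.22 -2.22]
[-0.04  0.01 -0.01]
```

View pics/w10c.png

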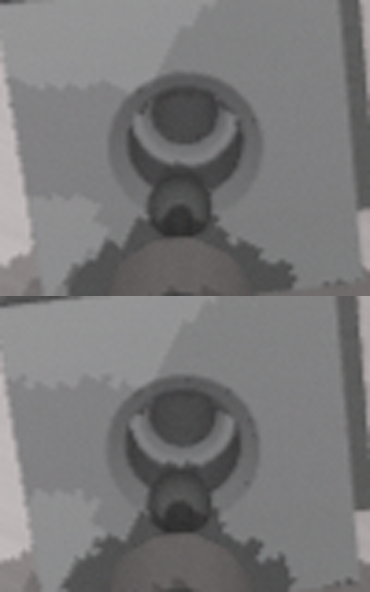

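Compared with the lift-off picture above, the bore mouth now sits about 7 crop px lower, so the tool is about 1.3 mm too far in +x. The TCP reading agrees (−0.04). I correct that and lower.

Call:
servo_tool(commands=[-0.05,0,0,0,1,-0.05,0,0.4,0,1,-0.05,0,1,0,1,-0.05,0,1.6,0,1,-0.05,0,2.2,0,1,-0.05,0,2.7,0,1,-0.05,0,3.0,0,1,-0.05,0,3.0,0,1,-0.05,0,3.0,0,1,-0.05,0,3.0,0,1])

```text
clock: 14.35
eef_pos: [455.5, -177.4, 135.4]
tool_rot: [3.141, -0.001, 0.466]
force: [0.2, 0.2, -1.4]
width: 22.2
```

```bash
python3 - <<'E'
from cell import ctrl
import cv2
from st import *
r=ctrl.get_image("wrist");s=ctrl.read_state();print(s["eef_pos"],s["force"])
print(rel([455.4,-176.8,100.2]))
cv2.imwrite("pics/w11.png",r["img"])
E

```

```text
[ 455.56 -177.45  135.56] [-0.02  0.28 -2.25]
[ 0.   -0.03  1.41]
```

View pics/w11.png

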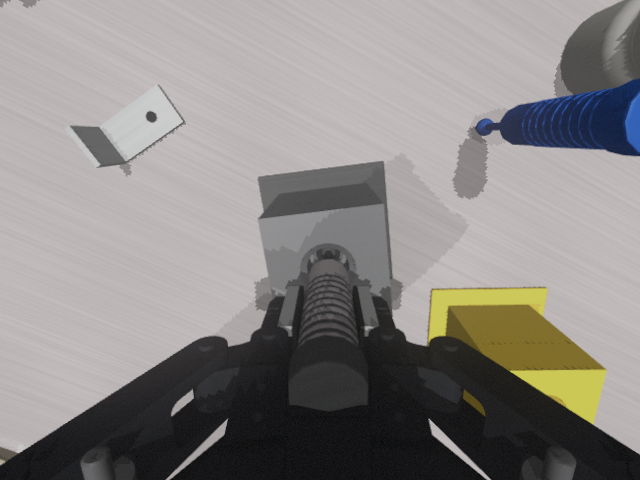

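The rod is in the bore mouth and centred at about (328,255). I go on slowly and watch the force.

Call:
servo_tool(commands=[0,-0.01,0.2,0,1,0,-0.01,0.3,0,1,0,-0.01,0.4,0,1,0,-0.01,0.5,0,1,0,-0.01,0.6,0,1,0,-0.01,0.6,0,1])

```text
clock: 14.9
eef_pos: [455.0, -177.0, 119.4]
tool_rot: [3.142, -0.0, 0.466]
force: [1.2, 0.2, -2.2]
width: 22.3
```

Call:
servo_tool(commands=[0,0,0.1,0,1,0,0,0.2,0,1,0,0,0.3,0,1,0,0,0.4,0,1,0,0,0.4,0,1])

```text
clock: 15.32
eef_pos: [455.1, -177.0, 109.4]
tool_rot: [3.141, -0.0, 0.466]
force: [1.0, 0.1, -2.3]
width: 21.9
```

Call:
servo_tool(commands=[0,0,0.1,0,1,0,0,0.2,0,1,0,0,0.28,0,1,0,0,0.28,0,1,0,0,0.28,0,1])

```text
clock: 15.73
eef_pos: [455.1, -177.0, 102.7]
tool_rot: [3.141, -0.0, 0.466]
force: [2.5, -0.2, -3.4]
width: 21.9
```

Call:
servo_tool(commands=[0,0,0.05,0,1,0,0,0.05,0,1,0,0,0.05,0,1])

```text
clock: 15.98
eef_pos: [455.1, -177.1, 101.6]
tool_rot: [3.141, -0.0, 0.466]
force: [1.1, -1.3, -3.4]
width: 22.2
```

Call:
servo_tool(commands=[0,0,0.04,0,1,0,0,0.04,0,1,0,0,0.04,0,1])

```text
clock: 16.23
eef_pos: [455.1, -177.0, 100.7]
tool_rot: [3.141, -0.0, 0.466]
force: [1.4, 0.1, -1.2]
width: 22.2
```

Call:
servo_tool(commands=[0,0,0.02,0,1,0,0,0.02,0,1,0,0,0.02,0,1])

```text
clock: 16.48
eef_pos: [455.1, -177.1, 100.6]
tool_rot: [3.141, -0.001, 0.466]
force: [0.8, -0.3, 5.4]
width: 21.7
```

The nose is on the ledge: the force rose to +5.4 N at z 100.6, where grip-time was about 100.3. Now I let go.

Call:
servo_tool(commands=[0,0,0,0,0.7,0,0,0,0,0.5,0,0,0,0,0.2,0,0,0,0,0,0,0,0,0,0,0,0,0,0,0,0,0,0,0,0,0,0,0,0,0])

```text
clock: 17.15
eef_pos: [454.8, -177.0, 100.0]
tool_rot: [-3.141, 0.0, 0.466]
force: [-0.1, 0.0, -0.1]
width: 85.6
```

```bash
python3 - <<'E'
from cell import ctrl
import cv2
from st import *
r=ctrl.get_image("wrist");s=ctrl.read_state();print(s["eef_pos"],s["force"],s["width"])
cv2.imwrite("pics/w12.png",r["img"])
E

```

```text
[ 454.79 -176.98  100.03] [ 0.19  0.55 -0.93] 85.63389686588876
```

View pics/w12.png

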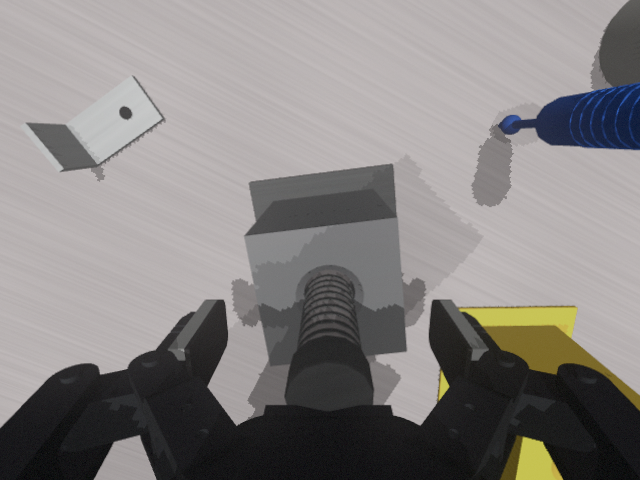

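The punch stands free between the open jaws, the same as before the grasp (cap about (330,380), barrel foot (328,280)). I rise straight up and check it.

Call:
servo_tool(commands=[0,0,-0.4,0,0,0,0,-1,0,0,0,0,-2,0,0,0,0,-3,0,0,0,0,-4,0,0,0,0,-5,0,0,0,0,-5.3,0,0,0,0,-5.3,0,0])

```text
clock: 17.87
eef_pos: [456.2, -177.5, 235.1]
tool_rot: [3.138, -0.004, 0.466]
force: [0.7, 0.1, 0.4]
width: 85.0
```

Call:
servo_tool(commands=[-2,1.5,0,0,0,-3,3,0,0,0,-4,4.5,0,0,0,-4,5.5,0,0,0,-4,5.5,0,0,0,-4,5.5,0,0,0,-4,5.5,0,0,0])

```text
clock: 18.45
eef_pos: [426.5, -343.8, 231.1]
tool_rot: [-3.138, 0.001, 0.465]
force: [-0.1, 0.8, 0.3]
width: 85.4
```

```bash
python3 - <<'E'
from cell import ctrl
import cv2,pickle
from h import *
d={n:ctrl.get_image(n) for n in("top","scene")}
z=lambda s,f:cv2.resize(s,None,fx=f,fy=f,interpolation=cv2.INTER_CUBIC)
o=pickle.load(open("d0.pkl","rb"))
t,s=[(d if 1 else 0)[n]["img"] for n in("top","scene")]
cv2.imwrite("pics/top13.png",t)
cv2.imwrite("pics/c13.png",np.vstack([np.hstack([z(q["top"]["img"][260:340,320:400],3.5),z(q["scene"]["img"][180:260,180:260],3.5)]) for q in (o,d)]))
s=ctrl.read_state();print(s["clock"],s["eef_pos"],s["force"])
E

```

```text
18.55 [ 427.17535251 -342.40731932  231.69448549] [-0.30806679 -0.14893248 -0.35042199]
```

View pics/top13.png

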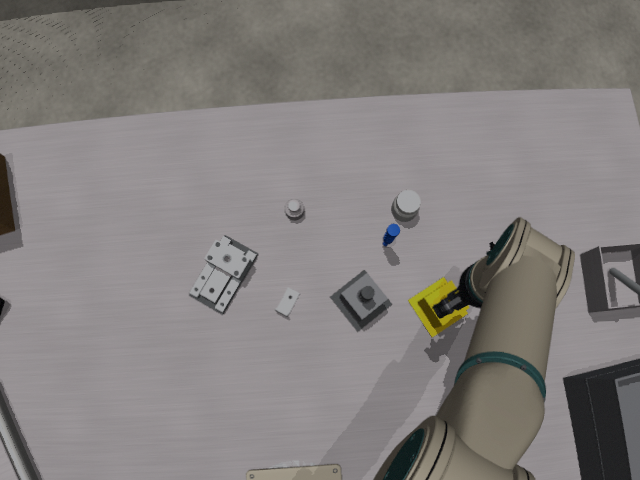

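View pics/c13.png

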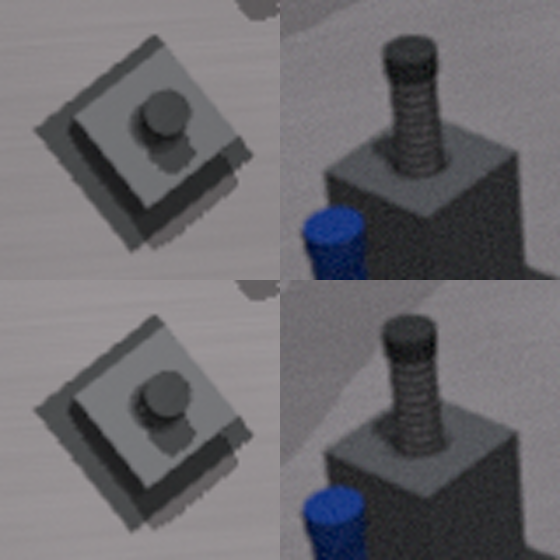

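The punch stands exactly as at the start: cap at top pixel (367,292), same height in the scene view. The weight (294,209), jar (407,204) and bracket (288,302) have not moved. I hand the job in.

```bash
python3 -c "
from cell import ctrl
print(ctrl.finish_job())"
```

```text
the job is handed in; nothing more can be done
None
```

I took the grey punch from the grey stand, pressed it down the jig's guide hole until the spring snapped, then put it back home and let go. The job was handed in at about 18.6 s; no verdict came back.

- **Strike:** Contact with the catch began at about TCP z 129.5. The net force climbed to about 14 N, then the snap dropped it to about 4–5 N. I held that for 0.7 s, pressing on only 0.5 mm, and then withdrew. The highest reading after the snap was well below 15 N.
- **Return:** The nose touched the ledge at TCP z 100.6, against about 100.3 when I first gripped it. After release, the top and scene pictures look the same as at the start.
- **Bystanders:** The weight, jar and bracket sit at their starting pixels, and the arm is clear of everything.
- **Disagreements:** Just after fast moves the TCP readings were off by up to 9 mm until the arm settled. I corrected twice over the hole and once over the stand, using wrist pictures. No check failed. The strike is judged from the force alone, since the blank's travel was too small to measure.

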